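Pump the cup carousel round to the spout

ROBOT

A 6-joint arm with a two-finger parallel gripper is mounted at the origin on the work surface. World frame = base frame: x ahead of the robot, y to its left, z up, the work surface at z = 0. Lengths are in m, angles in degrees, forces in N, time in s.
With the tool pointing down it reaches from about 0.4 to 0.825 m from the base axis. Payload 7 kg.
Tool frame: the origin (TCP) lies on the centre line of the jaws, within the pads' length; the fingertips stand 11 mm ahead of it and the grasp point (between the pads) lies 8 mm behind it; z points along the fingers, x is the direction in which the jaws open and shut, and the axes are right-handed (so a half turn about z gives the same grasp; the last joint's range is limited). The gripper opens to 88 mm and grips with 3 to 60 N. Pads are 19 mm wide; open, the fingers measure 130 mm over their backs; the gripper's body (78 mm by 193 mm) begins 47 mm behind the grasp point.
Start: joints at [-59.811, 20.546, 0.682, 0, -70.136, -16.507], TCP at [0.16, -0.656, 0.238] pointing down, gripper open.
Joint ranges: [-176.03, 176.03], [-82.01, 121.73], [-58.28, 71.71], [-173.87, 95.51], [-174.79, -0.11], [-173.66, 173.66]. Speed limits (degrees/s): [136.94, 136.94, 172.46, 180, 180, 180].

INTERFACE

Orientations are given as [roll, pitch, yaw] about the fixed x, y, z axes, in that order (R = Rz(yaw) Ry(pitch) Rx(roll)).
In Python, from plant import * gives the robot as it stands.
- The arm moves only by the tool servo_tool, never from a script. Its argument "motion" is a list of rows, each an object with "slide": the shift along the world's x, y, z in cm, a list of three; "angular": the turn, a rotation vector about the world's x, y, z in degrees, a list of three; "hand": the finger opening in cm, from 0 to 8.76. A call has 1 to 20 rows; each row shifts and turns the commanded pose from where the row before left it; what a row does not reach is not made up. A row lasts 1/8 s, in which the tool goes at most 62.5 mm and 10.7 degrees, less where a joint would pass 70% of its speed; a pose out of reach is approached as far as the arm can. A call with a gripper value outside its range is refused whole. The fingers move at their own pace and stop on an object; "force" is the grip in N (left out, the last holds). Time passes only in rows, so rows that do not move let the fingers close. It gives the time, the measured TCP pose, the force and the opening at its end, in the units of the state.
- get_state(): the state, without advancing time (a new reading comes with each control period).
- get_image(name): name is "scene" or "top"; returns (picture, depth): 384x512x3 uint8, red, green, blue; 384x512 float32, m along the optical axis (not along the pixel's ray), 0 where there is no reading.
- get_calibration(name): a dict with "fx", "fy", "cx", "cy" (pixels), "R" (3x3) and "t" (3): a world point X has camera coordinates R X + t. Camera axes: x right, y down, z forward; pixel columns grow to the right and rows downward; lengths in m; the calibration is good to about 2 mm. A picture is of the moment at which its call begins. get_calibration takes no time and is no camera call.
- job_done(): hands the job in, once; it reports no verdict.
The state is a dict: "t": time; "joint_pos": joint angles; "dq": joint speeds; "effort": joint torques, N m; "ee_pos": TCP position; "ee_rot": TCP orientation; "force": force on the tool from outside, world axes, zero at the start; "ft_torque": the same for the moment, N m; "finger_gap": finger opening in m.
Only numpy, scipy, OpenCV 4.12 (cv2) and the standard library are available. Lean on these libraries where they do the work, as an engineer would, in place of code of your own. Each camera call takes 0.05 s, during which the arm holds its last target.

TASK

On the tea counter stands a toothed cup carousel. Work its upright black hand lever back and forth, full strokes, one tooth a stroke, until the tall cup stands under the spout; then put the lever back at its rest stop and let go. Turn the carousel only with the lever: do not touch its plate or the cups.

Things in the scene. Friction and masses are not known exactly. Their poses are not given: they have to be found in the camera images.
- handle_grip (a point): Middle of the lever's upright black round grip: diameter 26 mm, 86 to 138 mm above the counter (this point 113). It swings about the carousel's axis at radius 190 mm, opposite the spout. Angles anticlockwise from above, spout's x axis = 0: rest stop 200 deg, far stop 160 deg. Starts 0 to 10 deg from rest; no spring, stays where left, 2 to 5 N moves it; may turn in the fingers' grip.
- carousel: Flat 12-tooth white ratchet plate, 274 mm across, top 50 mm above the counter; origin on its upright axis, at counter height. Lever from rest stop to far stop drives it one tooth, 30 deg, clockwise from above; the way back leaves it there (play under 4 deg). A stroke begun over 5 deg off the rest stop may miss the tooth. x axis points to the spout at the start, turns with the plate.
- tall_cup_center (a point): Centre (half-way up) of the tall steel cup, 40 mm in diameter and 85 mm high, loose on the plate in one of its 12 places between short posts, 95 mm from the axis, one place per tooth. It starts two, three or four teeth before the spout. The other two cups, of the same steel, are only 42 mm high.
- spout (a point): Mouth of the fixed downward spout, 165 mm above the counter, 95 mm from the carousel's axis. Its x axis is level and points from that axis to the spout, its z axis up; it does not turn with the plate. The thin bent tube that carries it stands beyond the plate, 235 mm high.
Not all that is in view belongs to the job. Leave any blue look-alike of the part that bears tall_cup_center alone.

How it is judged:
By the outcome, as a careful person would: the job done as asked, in the order asked, and still so for the second after the job is handed in, with the robot touching nothing.
It also fails if it takes over 64 s, if anything falls off the work surface, if the arm or the gripper's body presses on something with over 40 N, if the wrist force passes 120 N, or if a joint passes its speed limit or range.

## Working session

There is one attempt and no reset: what is moved stays moved. The work goes in short steps, Python scripts to look and compute and a tool call to move; the robot and the scene stay as the last step left them, time stands still between calls to the robot, and variables do not carry over. Pictures are saved under pics/ and viewed, and the job is handed in when it is done.

Besides the shell and the picture viewer there is one more tool, called after ">>>" as name([rows], argument=value, ...), one row to a line, values as JSON. servo_tool: Moves the arm, as the interface text tells. Its arguments: {"type":"object","properties":{"motion":{"type":"array"},"force":{"type":"number"}},"required":["motion"]}

```bash
mkdir -p pics; python3 - <<'E'
from plant import *
import cv2,numpy as np
s=get_state();print(s)
for n in("scene","top"):
    p,d=get_image(n);cv2.imwrite(f"pics/{n}0.png",cv2.cvtColor(p,cv2.COLOR_RGB2BGR));np.save(f"{n}0.npy",d);np.save(f"{n}0rgb.npy",p)
    print(n,get_calibration(n))
E
```

```text
{'t': 0.0, 'joint_pos': array([-5.98123705e+01,  2.05934444e+01,  6.34013652e-01, -2.04522108e-02,
       -7.01350584e+01, -1.65080599e+01]), 'dq': array([ 0.07101344, -0.08364517, -0.06023938,  0.01463667,  0.02153557,
        0.03797636]), 'effort': array([-4.64042841e-04, -5.82710266e+01,  2.93048608e+01,  6.99710190e+00,
        6.69584144e-03, -9.17395141e-05]), 'ee_pos': array([ 0.15951443, -0.65540284,  0.23660076]), 'ee_rot': array([-1.79991582e+02, -9.60578189e-02,  1.03672597e+02]), 'force': array([-0.69005659,  0.55537477, -0.47277382]), 'ft_torque': array([ 0.03345575, -0.02652807,  0.00264686]), 'finger_gap': 0.08754874813457192}
scene {'fx': 349.43359966237284, 'fy': 349.43359966237284, 'cx': 253.74507933751445, 'cy': 192.49488805556834, 'R': array([[ 0.87724359,  0.47984766,  0.0137808 ],
       [ 0.28744146, -0.50206703, -0.81566298],
       [-0.38447509,  0.7194963 , -0.5783632 ]]), 't': array([-0.60491088, -0.03886369,  0.90451679])}
top {'fx': 354.3285719183885, 'fy': 354.3285719183885, 'cx': 254.0572641964614, 'cy': 194.79994232366982, 'R': array([[ 0.01233119, -0.99980876, -0.01517869],
       [-0.98537432, -0.00957024, -0.17013484],
       [ 0.16995704,  0.01705466, -0.98530388]]), 't': array([0.05791212, 0.63689569, 0.75975475])}
```

View pics/scene0.png

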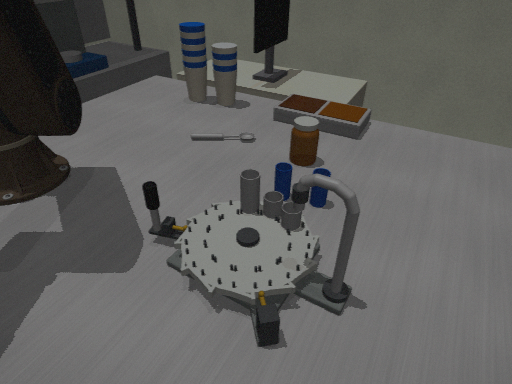

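View pics/top0.png

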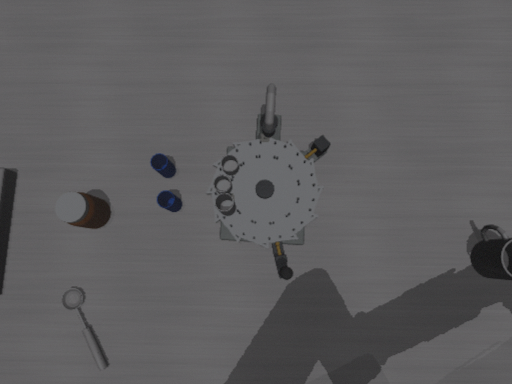

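The scene view shows the lever grip at about (151,195), the tall cup at (250,190), the spout mouth at (300,195) and the hub at (248,237). In the top view the hub is at (265,189), the grip at (285,272) and the spout tube at (270,110). Next I'll measure these.

```bash
cat > h.py <<'E'
from plant import *
import cv2,numpy as np
C={n:get_calibration(n) for n in("scene","top")}
def ray(n,u,v):
    c=C[n];d=c["R"].T@np.array([(u-c["cx"])/c["fx"],(v-c["cy"])/c["fy"],1]);return -c["R"].T@c["t"],d
def onz(n,u,v,z):
    o,d=ray(n,u,v);return o+d*(z-o[2])/d[2]
def cloud(n,D):
    c=C[n];v,u=np.mgrid[:384,:512];P=np.stack([(u-c["cx"])/c["fx"]*D,(v-c["cy"])/c["fy"]*D,D],-1)
    return (P-c["t"])@c["R"]
def proj(n,X):
    c=C[n];p=c["R"]@X+c["t"];return c["fx"]*p[0]/p[2]+c["cx"],c["fy"]*p[1]/p[2]+c["cy"]
E
python3 - <<'E'
from h import *
p=np.load("top0rgb.npy");g=p.max(2);D=np.load("top0.npy");W=cloud("top",D)
# plate: white, z about .05
hsv=cv2.cvtColor(p,cv2.COLOR_RGB2HSV)
m=((abs(W[...,2]-.05)<.008)&(D>0)).astype(np.uint8)
m[:, :180]=0;m[:,340:]=0
n,l,st,ce=cv2.connectedComponentsWithStats(m);k=1+st[1:,4].argmax();print(st[k])
ct,_=cv2.findContours((l==k).astype(np.uint8),0,2)
pts=max(ct,key=cv2.contourArea)[:,0]
Q=np.array([onz("top",u,v,.05)[:2] for u,v in pts],np.float32)
print("circle",cv2.minEnclosingCircle(Q))
# hub
print("hub px",onz("top",265,189,.06))
for nm in("top","scene"):
    D=np.load(nm+"0.npy");W=cloud(nm,D);q=np.load(nm+"0rgb.npy")
    for lab,z0,z1 in(("85-145",.085,.145),("cuptall",.12,.142),("high",.15,.24)):
        m=((W[...,2]>z0)&(W[...,2]<z1)&(D>0)).astype(np.uint8)
        n,l,st,ce=cv2.connectedComponentsWithStats(m)
        for i in range(1,n):
            if st[i,4]>12:
                w=W[l==i]; r=np.hypot(*(w[:,:2].mean(0)));
                if r<1.1: print(nm,lab,st[i],w.mean(0).round(3),w.min(0).round(3),w.max(0).round(3))
for nm,(x0,x1,y0,y1) in {"top":(190,345,70,290),"scene":(130,370,140,350)}.items():
    im=cv2.imread(f"pics/{nm}0.png")[y0:y1,x0:x1];f=min(800/im.shape[1],600/im.shape[0])
    cv2.imwrite(f"pics/{nm}0z.png",np.clip(cv2.resize(im,None,fx=f,fy=f,interpolation=2).astype(float)*1.6,0,255).astype(np.uint8))
E
```

```text
[ 207  133  123  124 8047]
circle ((0.6577767133712769, 0.015702618286013603), 0.15996089577674866)
hub px [0.64908409 0.0399473  0.06      ]
top 85-145 [221 154  18  18  77] [0.703 0.12  0.091] [0.683 0.101 0.085] [0.722 0.139 0.095]
top 85-145 [214 174  22  40 267] [0.621 0.128 0.111] [0.588 0.106 0.085] [0.676 0.153 0.139]
top 85-145 [  56  191   40   35 1092] [0.595 0.444 0.113] [0.56  0.414 0.085] [0.633 0.484 0.125]
top 85-145 [493 226  19  54 462] [ 0.509 -0.455  0.099] [ 0.457 -0.478  0.085] [ 0.568 -0.444  0.114]
top 85-145 [280 266  14  14 144] [ 0.467 -0.002  0.136] [ 0.453 -0.016  0.098] [0.479 0.009 0.141]
top cuptall [ 56 191  30  31 463] [0.596 0.452 0.121] [0.565 0.42  0.12 ] [0.629 0.484 0.125]
top cuptall [215 192  20  20 104] [0.608 0.125 0.132] [0.588 0.106 0.12 ] [0.628 0.144 0.139]
top cuptall [280 266  14  14 136] [ 0.466 -0.003  0.137] [ 0.453 -0.016  0.12 ] [0.479 0.009 0.141]
top high [263  84  13  54 527] [0.767 0.034 0.222] [0.732 0.023 0.166] [0.824 0.047 0.237]
scene 85-145 [ 51  30  33  19 387] [-0.76   0.775  0.116] [-0.77   0.694  0.085] [-0.748  0.85
[... 1251 characters left out ...]
] [0.172 0.11  0.142]
scene cuptall [240 169  20  17 252] [0.61  0.125 0.128] [0.59  0.106 0.12 ] [0.629 0.147 0.136]
scene cuptall [142 181  15  16 186] [ 0.472 -0.006  0.132] [ 0.456 -0.015  0.12 ] [0.481 0.011 0.139]
scene cuptall [339 239  14  14 129] [0.83  0.025 0.131] [0.82  0.022 0.12 ] [0.838 0.032 0.142]
scene high [180  34  26  28 637] [0.072 0.673 0.196] [0.017 0.652 0.15 ] [0.097 0.725 0.24 ]
scene high [211  42  26  24 552] [0.186 0.697 0.186] [0.127 0.673 0.15 ] [0.218 0.765 0.211]
scene high [   0   79   82   56 2933] [0.153 0.03  0.197] [ 0.062 -0.03   0.15 ] [0.198 0.143 0.24 ]
scene high [ 291  173   69   65 1590] [0.792 0.028 0.205] [0.734 0.021 0.15 ] [0.838 0.045 0.235]
```

View pics/top0z.png

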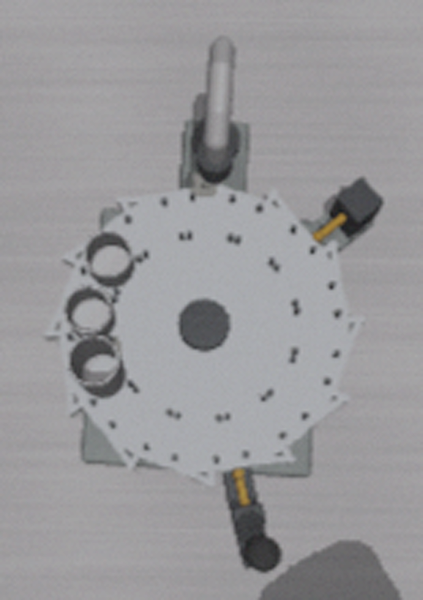

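View pics/scene0z.png

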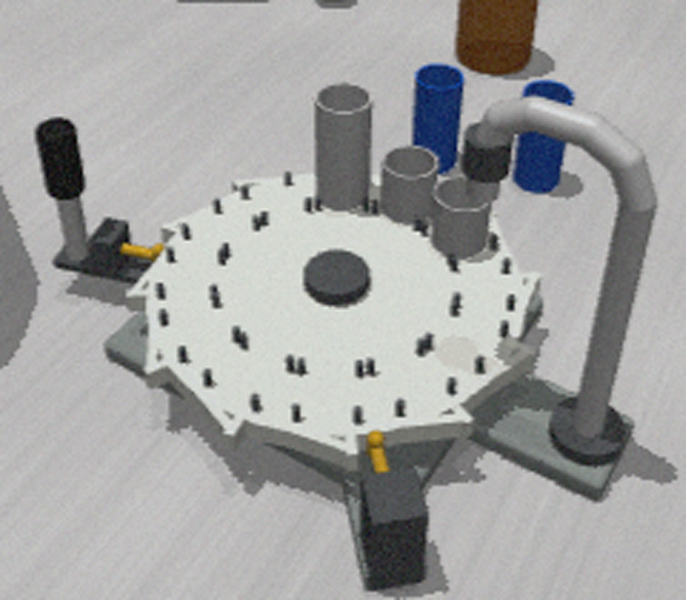

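The zoomed views show the tall cup last of three. From the cloud it is near (0.609,0.126), and the hub is near (0.649,0.040). I'll refine the axis and the angles next.

```bash
python3 - <<'E'
from h import *
from scipy.optimize import least_squares
for nm,(u,v) in {"top":(265,189),"scene":(248,237)}.items():
    p=np.load(nm+"0rgb.npy");D=np.load(nm+"0.npy");W=cloud(nm,D)
    m=(p.max(2)<70).astype(np.uint8);n,l,st,ce=cv2.connectedComponentsWithStats(m)
    k=l[v,u];zz=W[...,2][v,u];print(nm,st[k],ce[k],"hub top z",zz,onz(nm,*ce[k],zz))
G=np.array([.466,-.0033]);T=np.array([.609,.1255]);S=[np.array([.657,.136]),np.array([.703,.120])]
f=lambda c:[np.hypot(*(G-c))-.19]+[np.hypot(*(a-c))-.095 for a in [T]+S]
r=least_squares(f,[.65,.04]);print("axis from radii",r.x,r.fun)
for c in (r.x,np.array([.649,.040])):
    a=lambda q:np.degrees(np.arctan2(*(q-c)[::-1]))
    s0=a(np.array([.83,.025]))
    print("tube ang",s0,"mouth-ish",a(np.array([.737,.033])),"grip rel",(a(G)-s0)%360,"tall",a(T)-s0,[a(x)-s0 for x in S])
E
```

```text
top [256 180  18  19 269] [264.36802974 188.83643123] hub top z 0.06209980016996488 [0.64905244 0.04142256 0.0620998 ]
scene [237 228  23  19 359] [247.61002786 236.96100279] hub top z 0.0626057430292364 [0.65684666 0.03456487 0.06260574]
axis from radii [0.65096261 0.040696  ] [ 0.00012316 -0.00038193  0.00049504 -0.0001474 ]
tube ang -5.01024343285816 mouth-ish -5.111471532772913 grip rel 198.39021704771298 tall 121.33731056732512 [np.float64(91.38547016287657), np.float64(61.738315601062894)]
tube ang -4.737443348010111 mouth-ish -4.548042409125416 grip rel 198.04949135952705 tall 119.80934075754553 [np.float64(89.97380165728394), np.float64(60.71809335818369)]
```

Axis is about (0.6505, 0.0405) with radius residuals under 1 mm, and the spout direction is about −5°. The lever is about 2° off rest. The tall cup is at +120°, so four strokes are needed. Now I'll move above the grip.

>>> servo_tool([
  {"slide":[3.25,2.95,0],"angular":[0,0,-2.3],"hand":8.7},
  {"slide":[3.25,2.95,0],"angular":[0,0,-2.3],"hand":8.7},
  {"slide":[3.25,2.95,0],"angular":[0,0,-2.3],"hand":8.7},
  {"slide":[3.25,2.95,0],"angular":[0,0,-2.3],"hand":8.7},
  {"slide":[3.25,2.95,0],"angular":[0,0,-2.3],"hand":8.7},
  {"slide":[3.25,2.95,0],"angular":[0,0,-2.3],"hand":8.7},
  {"slide":[3.25,2.95,0],"angular":[0,0,-2.3],"hand":8.7},
  {"slide":[3.25,2.95,0],"angular":[0,0,-2.3],"hand":8.7},
  {"slide":[0.58,5.2,0],"angular":[0,0,0],"hand":8.7},
  {"slide":[0.58,5.2,0],"angular":[0,0,0],"hand":8.7},
  {"slide":[0.58,5.2,0],"angular":[0,0,0],"hand":8.7},
  {"slide":[0.58,5.2,0],"angular":[0,0,0],"hand":8.7},
  {"slide":[0.58,5.2,0],"angular":[0,0,0],"hand":8.7},
  {"slide":[0.58,5.2,0],"angular":[0,0,0],"hand":8.7},
  {"slide":[0.58,5.2,0],"angular":[0,0,0],"hand":8.7},
  {"slide":[0.58,5.2,0],"angular":[0,0,0],"hand":8.7},
  {"slide":[0,0,0],"angular":[0,0,0],"hand":8.7},
  {"slide":[0,0,0],"angular":[0,0,0],"hand":8.7},
])

```text
t: 2.35
ee_pos: [0.4657, -0.0038, 0.2373]
ee_rot: [-180.0, 0.0, 85.3]
force: [0.1, -0.9, 0.5]
finger_gap: 0.0871
```

>>> servo_tool([
  {"slide":[0,0,-2.6],"angular":[0,0,0],"hand":8.7},
  {"slide":[0,0,-2.6],"angular":[0,0,0],"hand":8.7},
  {"slide":[0,0,-2.6],"angular":[0,0,0],"hand":8.7},
  {"slide":[0,0,-2.6],"angular":[0,0,0],"hand":8.7},
  {"slide":[0,0,-2.6],"angular":[0,0,0],"hand":8.7},
  {"slide":[0,0,0],"angular":[0,0,0],"hand":2.0},
  {"slide":[0,0,0],"angular":[0,0,0],"hand":2.0},
  {"slide":[0,0,0],"angular":[0,0,0],"hand":2.0},
  {"slide":[0,0,0],"angular":[0,0,0],"hand":2.0},
  {"slide":[0,0,0],"angular":[0,0,0],"hand":2.0},
  {"slide":[0,0,0],"angular":[0,0,0],"hand":2.0},
  {"slide":[0,0,0],"angular":[0,0,0],"hand":2.0},
], force=15)

```text
t: 3.85
ee_pos: [0.4664, -0.0036, 0.1077]
ee_rot: [180.0, -0.0, 85.3]
force: [1.2, 0.5, -0.2]
finger_gap: 0.0254
```

>>> servo_tool([
  {"slide":[0.03,-0.1,0],"angular":[0,0,0],"hand":2.0},
  {"slide":[0.03,-0.1,0],"angular":[0,0,0],"hand":2.0},
  {"slide":[0.03,-0.1,0],"angular":[0,0,0],"hand":2.0},
  {"slide":[0.03,-0.1,0],"angular":[0,0,0],"hand":2.0},
  {"slide":[0.03,-0.1,0],"angular":[0,0,0],"hand":2.0},
  {"slide":[0,0,0],"angular":[0,0,0],"hand":2.0},
])

```text
t: 4.6
ee_pos: [0.4675, -0.009, 0.1077]
ee_rot: [-180.0, 0.0, 85.3]
force: [-1.7, 2.0, 4.4]
finger_gap: 0.0259
```

>>> servo_tool([
  {"slide":[0.03,-0.1,0],"angular":[0,0,0],"hand":2.0},
  {"slide":[0.03,-0.1,0],"angular":[0,0,0],"hand":2.0},
  {"slide":[0.03,-0.1,0],"angular":[0,0,0],"hand":2.0},
  {"slide":[0,0,0],"angular":[0,0,0],"hand":2.0},
])

```text
t: 5.1
ee_pos: [0.4685, -0.012, 0.1076]
ee_rot: [180.0, 0.0, 85.3]
force: [-1.3, 1.8, 5.4]
finger_gap: 0.0257
```

>>> servo_tool([
  {"slide":[0.03,-0.1,0],"angular":[0,0,0],"hand":2.0},
  {"slide":[0.03,-0.1,0],"angular":[0,0,0],"hand":2.0},
  {"slide":[0.03,-0.1,0],"angular":[0,0,0],"hand":2.0},
  {"slide":[0,0,0],"angular":[0,0,0],"hand":2.0},
])

```text
t: 5.6
ee_pos: [0.4689, -0.0132, 0.1076]
ee_rot: [-180.0, -0.2, 85.2]
force: [-8.0, 15.7, 9.7]
finger_gap: 0.026
```

```bash
python3 - <<'E'
import numpy as np
c=np.array([.6505,.0405]);a=np.radians(np.linspace(196.5,155.5,15));P=c+.1895*np.c_[np.cos(a),np.sin(a)]
print(P[0],P[-1]);print((np.diff(P,axis=0)*100).round(2).tolist())
E
```

```text
[ 0.46880366 -0.01332091] [0.47806234 0.11908437]
[[-0.25, 0.94], [-0.2, 0.95], [-0.15, 0.96], [-0.11, 0.96], [-0.06, 0.97], [-0.01, 0.97], [0.04, 0.97], [0.09, 0.96], [0.14, 0.96], [0.19, 0.95], [0.24, 0.94], [0.29, 0.93], [0.33, 0.91], [0.38, 0.89]]
```

>>> servo_tool([
  {"slide":[-0.3,1.1,0],"angular":[0,0,0],"hand":2.0},
  {"slide":[-0.2,0.95,0],"angular":[0,0,0],"hand":2.0},
  {"slide":[-0.15,0.96,0],"angular":[0,0,0],"hand":2.0},
  {"slide":[-0.11,0.96,0],"angular":[0,0,0],"hand":2.0},
  {"slide":[-0.06,0.97,0],"angular":[0,0,0],"hand":2.0},
  {"slide":[-0.01,0.97,0],"angular":[0,0,0],"hand":2.0},
  {"slide":[0.04,0.97,0],"angular":[0,0,0],"hand":2.0},
  {"slide":[0.09,0.96,0],"angular":[0,0,0],"hand":2.0},
  {"slide":[0.14,0.96,0],"angular":[0,0,0],"hand":2.0},
  {"slide":[0.19,0.95,0],"angular":[0,0,0],"hand":2.0},
  {"slide":[0.24,0.94,0],"angular":[0,0,0],"hand":2.0},
  {"slide":[0.29,0.93,0],"angular":[0,0,0],"hand":2.0},
  {"slide":[0.33,0.91,0],"angular":[0,0,0],"hand":2.0},
  {"slide":[0,0,0],"angular":[0,0,0],"hand":2.0},
])

```text
t: 7.35
ee_pos: [0.4722, 0.1099, 0.1062]
ee_rot: [-179.8, 0.1, 85.2]
force: [-4.8, 0.9, -0.8]
finger_gap: 0.0258
```

>>> servo_tool([
  {"slide":[0.1,0.35,0],"angular":[0,0,0],"hand":2.0},
  {"slide":[0.1,0.35,0],"angular":[0,0,0],"hand":2.0},
  {"slide":[0,0,0],"angular":[0,0,0],"hand":2.0},
])

```text
t: 7.72
ee_pos: [0.4748, 0.1169, 0.1063]
ee_rot: [-179.8, 0.1, 85.2]
force: [-4.6, -1.3, -10.8]
finger_gap: 0.0258
```

>>> servo_tool([
  {"slide":[0.08,0.2,0],"angular":[0,0,0],"hand":2.0},
  {"slide":[0.08,0.2,0],"angular":[0,0,0],"hand":2.0},
  {"slide":[0,0,0],"angular":[0,0,0],"hand":2.0},
])

```text
t: 8.1
ee_pos: [0.4746, 0.117, 0.1062]
ee_rot: [-179.6, 0.4, 85.2]
force: [-4.4, -18.7, -4.5]
finger_gap: 0.0259
```

Both stops are found: rest at (0.469,−0.013) and far at (0.475,0.117). The chord is 130 mm, which matches 40° at 190 mm. That puts the axis at about (0.650,0.044). Next I'll check the cup and compute the arc rows.

```bash
cat > look.py <<'E'
from h import *
import sys
k=sys.argv[1]
for nm in("top","scene"):
    p,D=get_image(nm);cv2.imwrite(f"pics/{nm}{k}.png",cv2.cvtColor(p,cv2.COLOR_RGB2BGR));W=cloud(nm,D)
    c=np.array([.650,.044]);R=np.hypot(W[...,0]-c[0],W[...,1]-c[1])
    m=((W[...,2]>.105)&(W[...,2]<.14)&(R<.125)&(D>0)).astype(np.uint8)
    n,l,st,ce=cv2.connectedComponentsWithStats(m)
    for i in range(1,n):
        if st[i,4]>20:
            w=W[l==i];q=(w.min(0)+w.max(0))/2;print(nm,st[i],q.round(3),"ang rel",np.degrees(np.arctan2(q[1]-c[1],q[0]-c[0]))+2.6,np.hypot(*(q[:2]-c)))
E
python3 look.py 1; python3 - <<'E'
import numpy as np
c=np.array([.650,.044]);a=np.radians(np.linspace(197.4,157.4,15));P=c+.19*np.c_[np.cos(a),np.sin(a)]
print(P[0],P[-1]);print((np.diff(P,axis=0)*100).round(2).tolist(),np.diff(P,axis=0).sum(0))
E
```

```text
top [211 170  20  21 171] [0.656 0.135 0.122] ang rel 89.11899826201972 0.0911706087130309
scene [264 173  21  24 427] [0.657 0.136 0.12 ] ang rel 87.98662674013295 0.09237511444243306
[ 0.46869434 -0.01281775] [0.47459006 0.11701611]
[[-0.26, 0.91], [-0.21, 0.92], [-0.17, 0.93], [-0.12, 0.94], [-0.08, 0.94], [-0.03, 0.95], [0.02, 0.95], [0.07, 0.95], [0.11, 0.94], [0.16, 0.93], [0.21, 0.92], [0.25, 0.91], [0.3, 0.9], [0.34, 0.88]] [0.00589572 0.12983386]
```

View pics/scene1.png

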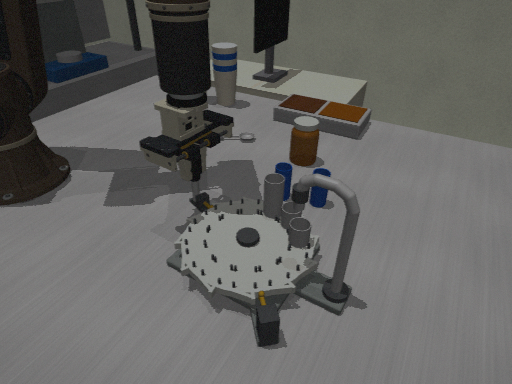

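The tall cup went from 120° to about 89°, so that was one tooth. The scene view shows it upright at (274,195). Now the return stroke.

>>> servo_tool([
  {"slide":[-0.7,-1.3,0],"angular":[0,0,0],"hand":2.0},
  {"slide":[-0.3,-0.9,0],"angular":[0,0,0],"hand":2.0},
  {"slide":[-0.25,-0.91,0],"angular":[0,0,0],"hand":2.0},
  {"slide":[-0.21,-0.92,0],"angular":[0,0,0],"hand":2.0},
  {"slide":[-0.16,-0.93,0],"angular":[0,0,0],"hand":2.0},
  {"slide":[-0.11,-0.94,0],"angular":[0,0,0],"hand":2.0},
  {"slide":[-0.07,-0.95,0],"angular":[0,0,0],"hand":2.0},
  {"slide":[-0.02,-0.95,0],"angular":[0,0,0],"hand":2.0},
  {"slide":[0.03,-0.95,0],"angular":[0,0,0],"hand":2.0},
  {"slide":[0.08,-0.94,0],"angular":[0,0,0],"hand":2.0},
  {"slide":[0.12,-0.94,0],"angular":[0,0,0],"hand":2.0},
  {"slide":[0.17,-0.93,0],"angular":[0,0,0],"hand":2.0},
  {"slide":[0.21,-0.92,0],"angular":[0,0,0],"hand":2.0},
  {"slide":[0.26,-0.91,0],"angular":[0,0,0],"hand":2.0},
  {"slide":[0.06,-0.22,0],"angular":[0,0,0],"hand":2.0},
  {"slide":[0,0,0],"angular":[0,0,0],"hand":2.0},
])

```text
t: 10.2
ee_pos: [0.4702, -0.0133, 0.1089]
ee_rot: [179.8, -0.2, 85.2]
force: [-8.2, 15.1, 10.2]
finger_gap: 0.0255
```

>>> servo_tool([
  {"slide":[-0.32,1.13,0],"angular":[0,0,0],"hand":2.0},
  {"slide":[-0.21,0.92,0],"angular":[0,0,0],"hand":2.0},
  {"slide":[-0.17,0.93,0],"angular":[0,0,0],"hand":2.0},
  {"slide":[-0.12,0.94,0],"angular":[0,0,0],"hand":2.0},
  {"slide":[-0.08,0.94,0],"angular":[0,0,0],"hand":2.0},
  {"slide":[-0.03,0.95,0],"angular":[0,0,0],"hand":2.0},
  {"slide":[0.02,0.95,0],"angular":[0,0,0],"hand":2.0},
  {"slide":[0.07,0.95,0],"angular":[0,0,0],"hand":2.0},
  {"slide":[0.11,0.94,0],"angular":[0,0,0],"hand":2.0},
  {"slide":[0.16,0.93,0],"angular":[0,0,0],"hand":2.0},
  {"slide":[0.21,0.92,0],"angular":[0,0,0],"hand":2.0},
  {"slide":[0.25,0.91,0],"angular":[0,0,0],"hand":2.0},
  {"slide":[0.3,0.9,0],"angular":[0,0,0],"hand":2.0},
  {"slide":[0.34,0.88,0],"angular":[0,0,0],"hand":2.0},
  {"slide":[0.12,0.35,0],"angular":[0,0,0],"hand":2.0},
  {"slide":[0,0,0],"angular":[0,0,0],"hand":2.0},
])

```text
t: 12.2
ee_pos: [0.4741, 0.1171, 0.1073]
ee_rot: [-179.8, 0.4, 85.3]
force: [-1.7, -18.1, 6.1]
finger_gap: 0.0251
```

>>> servo_tool([
  {"slide":[-0.46,-1.23,0],"angular":[0,0,0],"hand":2.0},
  {"slide":[-0.3,-0.9,0],"angular":[0,0,0],"hand":2.0},
  {"slide":[-0.25,-0.91,0],"angular":[0,0,0],"hand":2.0},
  {"slide":[-0.21,-0.92,0],"angular":[0,0,0],"hand":2.0},
  {"slide":[-0.16,-0.93,0],"angular":[0,0,0],"hand":2.0},
  {"slide":[-0.11,-0.94,0],"angular":[0,0,0],"hand":2.0},
  {"slide":[-0.07,-0.95,0],"angular":[0,0,0],"hand":2.0},
  {"slide":[-0.02,-0.95,0],"angular":[0,0,0],"hand":2.0},
  {"slide":[0.03,-0.95,0],"angular":[0,0,0],"hand":2.0},
  {"slide":[0.08,-0.94,0],"angular":[0,0,0],"hand":2.0},
  {"slide":[0.12,-0.94,0],"angular":[0,0,0],"hand":2.0},
  {"slide":[0.17,-0.93,0],"angular":[0,0,0],"hand":2.0},
  {"slide":[0.21,-0.92,0],"angular":[0,0,0],"hand":2.0},
  {"slide":[0.26,-0.91,0],"angular":[0,0,0],"hand":2.0},
  {"slide":[0.06,-0.22,0],"angular":[0,0,0],"hand":2.0},
  {"slide":[0,0,0],"angular":[0,0,0],"hand":2.0},
])

```text
t: 14.2
ee_pos: [0.4694, -0.0132, 0.1079]
ee_rot: [179.9, -0.2, 85.2]
force: [-7.9, 14.9, 8.0]
finger_gap: 0.0256
```

```bash
python3 look.py 2
```

```text
top [218 150  19  22 184] [0.699 0.122 0.122] ang rel 60.48028414190477 0.09166257736084815
scene [281 182  14  25 255] [0.696 0.122 0.121] ang rel 62.47261838468637 0.09073638403287275
```

Two teeth are done, with the cup at about 60°. Stroke three.

>>> servo_tool([
  {"slide":[-0.32,1.13,0],"angular":[0,0,0],"hand":2.0},
  {"slide":[-0.21,0.92,0],"angular":[0,0,0],"hand":2.0},
  {"slide":[-0.17,0.93,0],"angular":[0,0,0],"hand":2.0},
  {"slide":[-0.12,0.94,0],"angular":[0,0,0],"hand":2.0},
  {"slide":[-0.08,0.94,0],"angular":[0,0,0],"hand":2.0},
  {"slide":[-0.03,0.95,0],"angular":[0,0,0],"hand":2.0},
  {"slide":[0.02,0.95,0],"angular":[0,0,0],"hand":2.0},
  {"slide":[0.07,0.95,0],"angular":[0,0,0],"hand":2.0},
  {"slide":[0.11,0.94,0],"angular":[0,0,0],"hand":2.0},
  {"slide":[0.16,0.93,0],"angular":[0,0,0],"hand":2.0},
  {"slide":[0.21,0.92,0],"angular":[0,0,0],"hand":2.0},
  {"slide":[0.25,0.91,0],"angular":[0,0,0],"hand":2.0},
  {"slide":[0.3,0.9,0],"angular":[0,0,0],"hand":2.0},
  {"slide":[0.34,0.88,0],"angular":[0,0,0],"hand":2.0},
  {"slide":[0.12,0.35,0],"angular":[0,0,0],"hand":2.0},
  {"slide":[0,0,0],"angular":[0,0,0],"hand":2.0},
])

```text
t: 16.3
ee_pos: [0.473, 0.1172, 0.1065]
ee_rot: [-179.7, 0.4, 85.3]
force: [-3.6, -16.7, 4.2]
finger_gap: 0.0258
```

>>> servo_tool([
  {"slide":[-0.46,-1.23,0],"angular":[0,0,0],"hand":2.0},
  {"slide":[-0.3,-0.9,0],"angular":[0,0,0],"hand":2.0},
  {"slide":[-0.25,-0.91,0],"angular":[0,0,0],"hand":2.0},
  {"slide":[-0.21,-0.92,0],"angular":[0,0,0],"hand":2.0},
  {"slide":[-0.16,-0.93,0],"angular":[0,0,0],"hand":2.0},
  {"slide":[-0.11,-0.94,0],"angular":[0,0,0],"hand":2.0},
  {"slide":[-0.07,-0.95,0],"angular":[0,0,0],"hand":2.0},
  {"slide":[-0.02,-0.95,0],"angular":[0,0,0],"hand":2.0},
  {"slide":[0.03,-0.95,0],"angular":[0,0,0],"hand":2.0},
  {"slide":[0.08,-0.94,0],"angular":[0,0,0],"hand":2.0},
  {"slide":[0.12,-0.94,0],"angular":[0,0,0],"hand":2.0},
  {"slide":[0.17,-0.93,0],"angular":[0,0,0],"hand":2.0},
  {"slide":[0.21,-0.92,0],"angular":[0,0,0],"hand":2.0},
  {"slide":[0.26,-0.91,0],"angular":[0,0,0],"hand":2.0},
  {"slide":[0.06,-0.22,0],"angular":[0,0,0],"hand":2.0},
  {"slide":[0,0,0],"angular":[0,0,0],"hand":2.0},
])

```text
t: 18.3
ee_pos: [0.4689, -0.0132, 0.1076]
ee_rot: [180.0, -0.2, 85.2]
force: [-8.6, 16.4, 4.7]
finger_gap: 0.0254
```

```bash
python3 look.py 3
```

```text
top [235 135  19  22 192] [0.733 0.087 0.122] ang rel 30.06699152706355 0.09351799298943675
scene [290 198  24  26 360] [0.735 0.088 0.12 ] ang rel 30.10315500034607 0.09563030715817018
```

View pics/scene3.png

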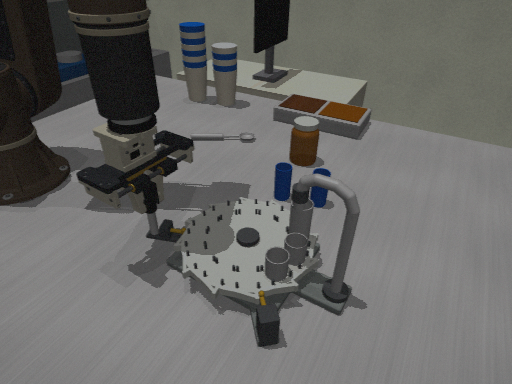

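Three teeth are done. The tall cup is at 30°, pixel (301,220), with the short cups ahead of it. Last stroke.

>>> servo_tool([
  {"slide":[-0.32,1.13,0],"angular":[0,0,0],"hand":2.0},
  {"slide":[-0.21,0.92,0],"angular":[0,0,0],"hand":2.0},
  {"slide":[-0.17,0.93,0],"angular":[0,0,0],"hand":2.0},
  {"slide":[-0.12,0.94,0],"angular":[0,0,0],"hand":2.0},
  {"slide":[-0.08,0.94,0],"angular":[0,0,0],"hand":2.0},
  {"slide":[-0.03,0.95,0],"angular":[0,0,0],"hand":2.0},
  {"slide":[0.02,0.95,0],"angular":[0,0,0],"hand":2.0},
  {"slide":[0.07,0.95,0],"angular":[0,0,0],"hand":2.0},
  {"slide":[0.11,0.94,0],"angular":[0,0,0],"hand":2.0},
  {"slide":[0.16,0.93,0],"angular":[0,0,0],"hand":2.0},
  {"slide":[0.21,0.92,0],"angular":[0,0,0],"hand":2.0},
  {"slide":[0.25,0.91,0],"angular":[0,0,0],"hand":2.0},
  {"slide":[0.3,0.9,0],"angular":[0,0,0],"hand":2.0},
  {"slide":[0.34,0.88,0],"angular":[0,0,0],"hand":2.0},
  {"slide":[0.12,0.35,0],"angular":[0,0,0],"hand":2.0},
  {"slide":[0,0,0],"angular":[0,0,0],"hand":2.0},
])

```text
t: 20.4
ee_pos: [0.473, 0.1172, 0.1067]
ee_rot: [-179.7, 0.4, 85.3]
force: [-4.5, -18.0, 4.9]
finger_gap: 0.0258
```

>>> servo_tool([
  {"slide":[-0.46,-1.23,0],"angular":[0,0,0],"hand":2.0},
  {"slide":[-0.3,-0.9,0],"angular":[0,0,0],"hand":2.0},
  {"slide":[-0.25,-0.91,0],"angular":[0,0,0],"hand":2.0},
  {"slide":[-0.21,-0.92,0],"angular":[0,0,0],"hand":2.0},
  {"slide":[-0.16,-0.93,0],"angular":[0,0,0],"hand":2.0},
  {"slide":[-0.11,-0.94,0],"angular":[0,0,0],"hand":2.0},
  {"slide":[-0.07,-0.95,0],"angular":[0,0,0],"hand":2.0},
  {"slide":[-0.02,-0.95,0],"angular":[0,0,0],"hand":2.0},
  {"slide":[0.03,-0.95,0],"angular":[0,0,0],"hand":2.0},
  {"slide":[0.08,-0.94,0],"angular":[0,0,0],"hand":2.0},
  {"slide":[0.12,-0.94,0],"angular":[0,0,0],"hand":2.0},
  {"slide":[0.17,-0.93,0],"angular":[0,0,0],"hand":2.0},
  {"slide":[0.21,-0.92,0],"angular":[0,0,0],"hand":2.0},
  {"slide":[0.26,-0.91,0],"angular":[0,0,0],"hand":2.0},
  {"slide":[0.06,-0.22,0],"angular":[0,0,0],"hand":2.0},
  {"slide":[0,0,0],"angular":[0,0,0],"hand":2.0},
])

```text
t: 22.4
ee_pos: [0.4693, -0.0132, 0.1078]
ee_rot: [180.0, -0.2, 85.2]
force: [-8.4, 15.9, 6.0]
finger_gap: 0.0258
```

```bash
python3 look.py 4
```

```text
top [257 130  19  21 147] [0.745 0.04  0.122] ang rel 0.012152917912077843 0.09485264166621589
scene [285 213  26  29 599] [0.747 0.041 0.12 ] ang rel 0.978938574116101 0.09703980736036695
```

View pics/scene4.png

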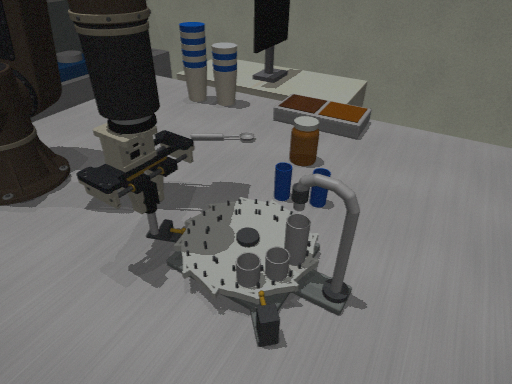

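The tall cup is under the spout, at 0 to 1° and 95–97 mm from the axis. The lever is at the rest stop. I'll ease off the pressure, open and lift.

>>> servo_tool([
  {"slide":[-0.02,0.12,0],"angular":[0,0,0],"hand":2.0},
  {"slide":[0,0,0],"angular":[0,0,0],"hand":2.0},
  {"slide":[0,0,0],"angular":[0,0,0],"hand":8.7},
  {"slide":[0,0,0],"angular":[0,0,0],"hand":8.7},
  {"slide":[0,0,0],"angular":[0,0,0],"hand":8.7},
  {"slide":[0,0,0],"angular":[0,0,0],"hand":8.7},
  {"slide":[0,0,0],"angular":[0,0,0],"hand":8.7},
  {"slide":[0,0,0],"angular":[0,0,0],"hand":8.7},
  {"slide":[0,0,1.5],"angular":[0,0,0],"hand":8.7},
  {"slide":[0,0,2.5],"angular":[0,0,0],"hand":8.7},
  {"slide":[0,0,3],"angular":[0,0,0],"hand":8.7},
  {"slide":[0,0,3],"angular":[0,0,0],"hand":8.7},
  {"slide":[0,0,3],"angular":[0,0,0],"hand":8.7},
  {"slide":[0,-5,0],"angular":[0,0,0],"hand":8.7},
  {"slide":[0,-5,0],"angular":[0,0,0],"hand":8.7},
  {"slide":[0,-5,0],"angular":[0,0,0],"hand":8.7},
  {"slide":[0,-5,0],"angular":[0,0,0],"hand":8.7},
  {"slide":[0,0,0],"angular":[0,0,0],"hand":8.7},
  {"slide":[0,0,0],"angular":[0,0,0],"hand":8.7},
])

```text
t: 24.88
ee_pos: [0.4685, -0.2135, 0.2373]
ee_rot: [-180.0, -0.0, 85.2]
force: [-1.0, 0.0, -0.1]
finger_gap: 0.087
```

```bash
python3 look.py 5; python3 - <<'E'
from h import *
for nm in("top","scene"):
    p,D=get_image(nm);W=cloud(nm,D)
    m=(W[...,2]>.095)&(W[...,2]<.145)&(abs(W[...,0]-.47)<.05)&(abs(W[...,1]+.01)<.05)&(D>0);w=W[m]
    q=(w.min(0)+w.max(0))/2;print(nm,w.min(0),w.max(0),q,"rel",np.degrees(np.arctan2(q[1]-.044,q[0]-.65))%360+2.6)
E
```

```text
top [257 130  19  21 142] [0.745 0.04  0.122] ang rel 0.00530832107332202 0.09472578242300697
scene [285 213  26  30 608] [0.747 0.041 0.12 ] ang rel 0.824956877751537 0.09694129490113566Traceback (most recent call last):
  File "<stdin>", line 5, in <module>
    return umr_minimum(a, axis, None, out, keepdims, initial, where)
ValueError: zero-size array to reduction operation minimum which has no identity
```

View pics/scene5.png

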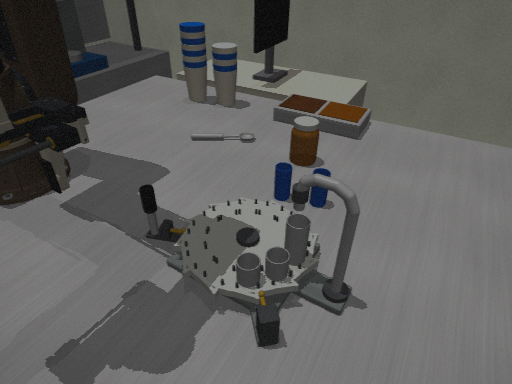

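View pics/top5.png

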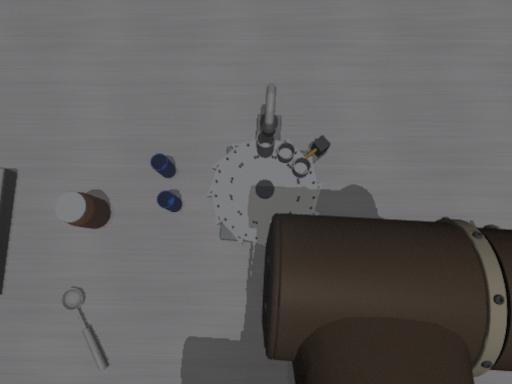

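The tall cup stands under the spout and the gripper is clear. The arm hides the lever in the top view, so I'll check its angle from the scene view.

```bash
python3 - <<'E'
from h import *
nm="scene";p,D=get_image(nm);W=cloud(nm,D)
m=(W[...,2]>.128)&(W[...,2]<.145)&(abs(W[...,0]-.47)<.04)&(abs(W[...,1]+.01)<.04)&(D>0);w=W[m]
q=(w.min(0)+w.max(0))/2;print(len(w),q,"rel",np.degrees(np.arctan2(q[1]-.044,q[0]-.65))%360+2.6)
E
```

```text
136 [ 0.47119548 -0.01424551  0.13329201] rel 200.64300228787152
```

```bash
python3 -c "
from plant import *
print(job_done())"
```

```text
the job is handed in; nothing more can be done
None
```

The tall cup now stands under the spout, and the lever is back at its rest stop and released. I gripped the lever, brought it to the rest stop, and made four full strokes, pressing on both stops each time (14–19 N). I moved the carousel only with the lever and handed the job in at about 25 s of the 64 s allowed.

**Cup position:** one tooth per stroke. I measured the cup at 120°, 89°, 60°, 30° and finally 0 to 1° from the spout, 95–97 mm from the axis.

**Lever and gripper:** the lever measured about 200.6°, against the 200° rest stop. The gripper was raised and about 20 cm to the side, with no contact force.

**Checks that failed or disagreed:**
- **Top camera:** the arm hid the lever in the top view, so the last lever check comes from the scene camera alone.
- **Axis estimate:** my first axis position from the images was about 3 mm off the one given by the lever stops. I used the latter from the first return stroke on.

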